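# Tweezers gap check on the gauge stand

## Robot

A 6-joint arm with a two-finger parallel gripper is mounted at the origin on the work surface. World frame = base frame: x ahead of the robot, y to its left, z up, the work surface at z = 0. Lengths are in mm, angles in rad, forces in N, time in s.
With the tool pointing down it reaches from about 400 to 925 mm from the base axis. Payload 12.5 kg.
Tool frame: the origin (TCP) lies at the centre of the arm's flange, where the gripper is bolted on; the fingertips stand 190 mm ahead of it and the grasp point (between the pads) lies env.grip_point_offset ahead of it (env.grip_point_offset is the distance from the TCP to the grasp point, in mm); z points along the fingers, x is the direction in which the jaws open and shut, and the axes are right-handed (so a half turn about z gives the same grasp; the last joint's range is limited). The gripper opens to 95 mm and grips with 3 to 60 N. Pads are 20 mm wide; open, the fingers measure 119 mm over their backs; the gripper's body (75 mm by 180 mm) begins 59 mm behind the grasp point.
Start: joints at [-1.393, 0.491, 1.559, -0, 1.092, -0.106], TCP at [175.023, -599.993, 404.761] pointing down, gripper open.
Joint ranges: [-3.1, 3.1], [-0.84, 2.19], [0.05, 2.79], [-1.13, 4.28], [0.06, 2.93], [-2.69, 2.69]. Speed limits (rad/s): [2.22, 2.22, 2.79, 3.14, 3.14, 3.14].

## Interface

Orientations are given as [roll, pitch, yaw] about the fixed x, y, z axes, in that order (R = Rz(yaw) Ry(pitch) Rx(roll)).
In Python, from cell import state, read_camera, camera_model, job_done, env gives the robot as it stands.
- The arm moves only by the tool arm_command, never from a script. Its argument "steps" is a list of rows, each a list of 6 numbers: the shift along the tool's x, y, z in cm, then the turn, a rotation vector about the tool's x, y, z in degrees. In form: [[dx, dy, dz, rx, ry, rz], ...]. A call has 1 to 12 rows; each row is the pose to reach, as a shift and turn from the pose commanded when the call began, along the tool's axes at that moment; what a row does not reach only later rows make up. A row lasts 1/12 s, in which the tool goes at most 41.7 mm and 7.16 degrees, less where a joint would pass 70% of its speed; a pose out of reach is approached as far as the arm can. A call with a gripper value outside its range is refused whole. "jaw" is the finger opening in cm, from 0 to 9.51, set as the call begins (left out, the last holds). The fingers move at their own pace and stop on an object; the grip force is fixed at half the most. Time passes only in rows, so rows that repeat a pose let the fingers close. It gives the time, the measured TCP pose, the force and the opening at its end, in the units of the state.
- state(): the state, without advancing time (a new reading comes with each control period).
- read_camera(name): name is "scene" or "top" or "wrist"; returns the picture (400x640x3 uint8, red, green, blue); there is no depth.
- camera_model(name): a dict with "K" (3x3 intrinsics, pixels), "k1" (the pictures are not rectified: a ray, as slopes to the right and down, at radius r is drawn at 1 + k1 r^2 times it, then the intrinsics apply), "xyz" and "rotation" of the camera in the world. Camera axes: x right, y up, looking along -z (the intrinsics and any distortion apply to the point x, -y, -z); pixel columns grow to the right and rows downward; lengths in mm; the calibration is good to about 2 mm. A picture is of the moment at which its call begins: read the wrist's pose just before it. camera_model takes no time and is no camera call; for the wrist camera it gives the pose at the moment of the call.
- job_done(): hands the job in, once; it reports no verdict.
The state is a dict: "t": time; "joints": joint angles; "qvel": joint speeds; "tau": joint torques, N m; "eef_pos": TCP position; "tcp_rot": TCP orientation; "ft_force": force on the tool from outside, world axes, zero at the start; "moment": the same for the moment, N m; "opening": opening from 0.0 (shut) to 1.0 (fully open).
Only numpy, scipy, OpenCV 4.12 (cv2) and the standard library are available. Lean on these libraries where they do the work, as an engineer would, in place of code of your own. Each camera call takes 0.05 s, during which the arm holds its last target. There are 200 camera calls.

## Task

Set the loose gauge lid on the cup of the orange stand so that it sits seated and level, placing it rather than dropping it. Then take the sprung tweezers off their rest, bring their tips just above the lid without touching it, one tip either side of the orange dot, and squeeze until the tip gap equals the dot's 16 mm width, never letting the tips close together. Hold that gap steady there and finish while still holding; leave the bin, the tray, the device and the screwdriver where they are.

Things in the scene. Friction and masses are not known exactly. Their poses are not given: they have to be found in the camera images.
- stand: fixed gauge stand: orange square base 90 x 90 x 8 mm carrying an upright white open cup, outer diameter 50, inner 44, rim 48 mm above the work surface; origin at the centre of the base's underside, z up
- stand_rim (a point): centre of the cup's mouth, at rim height (48 mm above the work surface)
- lid: loose round gauge lid, 60 g, 16 mm tall: grey flange 56 mm diameter, 10 mm thick, over a white boss 6 mm deep (36 mm diameter, 31 at its foot) that enters the cup with 4 mm to spare all round. Lies boss down, flange 6 to 16 mm up; grasp the flange across its diameter. Origin: centre of the boss's underside, z up. Seated, the flange rests on the rim, origin 6 mm below it, lid top at 58 mm
- dot (a point): centre of the orange dot, 16 mm diameter, flush on the middle of the lid's top (16.6 mm above the lid's origin)
- rest: fixed black tweezers rest, 160 mm long: two supports 18 mm high, one under the bow (26 mm wide, 63 to 85 mm behind the origin), one under the arms (50 mm wide, 49 to 63 mm ahead of it), joined by a strip 4 mm high and 22 mm wide; x along its length. Under the tweezers' finger grips there is only the strip
- tweezers: loose sprung steel tweezers, 64 g, lying flat on the rest, 12 mm thick. Origin: underside, midway between the two yellow finger grips; x points to the tips (80 mm ahead), the bow reaches 99 mm behind; y to the left arm. The grips run 22 mm either side of the origin along x, 12 mm high; squeeze them across y from above. The tool balances about at the grips
- tip_l (a point): inner face of the left (+y) arm's tip, at half thickness (6 mm above the underside)
- tip_r (a point): inner face of the right (-y) arm's tip; the tip gap is the distance from tip_l to tip_r: 30 mm free, to be 16 mm
- grip (a point): point midway between the finger grips, 6 mm above the underside. Width over the outside of the grips here: 29.9 mm sprung open, 22.7 mm at a tip gap of 16 mm (grips then parallel); the tip gap changes 1.94 mm per mm of this width. Squeezing takes about 3 N at first, 7 N at the 16 mm gap, 10 N nearly shut; both arms move together and spring open when released
- tips_mid (a point): point midway between the two tips, at half thickness, 80 mm ahead of the tweezers' origin; the tips are 7 mm high in z, 3.5 mm either way of this point
- jaw_l (a joint): turn of the left arm about its pivot 85 mm behind the origin; the right mirrors it. 0 sprung open (gap 30 mm), 0.0424 rad at gap 16 mm, 0.085 nearly shut
- bin: bystander: black open parts bin, 130 x 170 x 55 mm, origin under its centre
- tray: bystander: dark tray of teal devices, 150 x 200 x 21 mm, origin under its centre
- device: bystander: one teal device lying flat, 85 x 24 x 16 mm, origin under its centre, x along its length
- driver: bystander: screwdriver lying on the mat, about 200 mm long, x along its length
There are look-alikes about, which are no part of the job. Of the things that look like the rest, take the one that is farthest to the robot's left at the start. There is more than one size of the tweezers; the job needs the smaller.

How it is judged:
By the outcome, as a careful person would: the job done as asked, in the order asked, and still so for the second after the job is handed in, while the arm keeps its last pose, push and grip.
It also fails if it takes over 48 s, if anything falls off the work surface, if the arm or the gripper's body presses on something with over 40 N, if the wrist force passes 120 N, or if a joint passes its speed limit or range.

## Working session

There is one attempt and no reset: what is moved stays moved. The work goes in short steps, Python scripts to look and compute and a tool call to move; the robot and the scene stay as the last step left them, time stands still between calls to the robot, and variables do not carry over. Pictures are saved under pics/ and viewed, about 8 in all and at most 12, crops included, and the job is handed in when it is done.

Besides the shell and the picture viewer there is one more tool, called after "Emit:" as name([rows], argument=value, ...), one row to a line, values as JSON. arm_command: Moves the arm, as the interface text tells. Its arguments: {"type":"object","properties":{"steps":{"type":"array"},"jaw":{"type":"number"}},"required":["steps"]}

```bash
mkdir -p pics; ls
cat > h.py <<'E'
import numpy as np, cv2
from cell import state, read_camera, camera_model, job_done, env
def snap(n,f=None,crop=None,s=1):
    m=camera_model(n); im=read_camera(n)
    if f:
        o=im[crop[1]:crop[3],crop[0]:crop[2]] if crop else im
        cv2.imwrite('pics/'+f,cv2.resize(o,None,fx=s,fy=s,interpolation=cv2.INTER_CUBIC)[:,:,::-1])
    return im,m
def ray(m,u,v):
    K=np.array(m['K']); d=np.array([(u-K[0,2])/K[0,0],(v-K[1,2])/K[1,1]]); p=d.copy()
    for _ in range(20): p=d/(1+m['k1']*(p@p))
    R=np.array(m['rotation'])
    return R@np.array([p[0],-p[1],-1.])
def at(m,u,v,z):
    r=ray(m,u,v); c=np.array(m['xyz']); return c+r*(z-c[2])/r[2]
def proj(m,P):
    K=np.array(m['K']); q=np.array(m['rotation']).T@(np.array(P)-np.array(m['xyz'])); p=np.array([q[0],-q[1]])/-q[2]
    p=p*(1+m['k1']*(p@p)); return np.array([K[0,0]*p[0]+K[0,2],K[1,1]*p[1]+K[1,2]])
E
python3 - <<'E'
from h import *
im,m=snap('top','top.png',None,1.25); print(m)
im,m=snap('scene','scene.png',None,1.25); print(m)
print(camera_model('wrist'),state(),env.grip_point_offset)
E
```

```text
pics
{'K': array([[476.28367253,   0.        , 326.64925691],
       [  0.        , 476.28367253, 193.24587351],
       [  0.        ,   0.        ,   1.        ]]), 'k1': -0.029451516413337955, 'xyz': array([ 424.62601218,   64.32350066, 1143.38981197]), 'rotation': array([ 0.05331075,  0.00269318, -1.59828065])}
{'K': array([[462.02311722,   0.        , 315.43811748],
       [  0.        , 462.02311722, 199.47740725],
       [  0.        ,   0.        ,   1.        ]]), 'k1': 0.046872572593564955, 'xyz': array([1071.43739254,  240.3606647 , 1025.5450548 ]), 'rotation': array([0.57253675, 0.01141476, 1.87269916])}
{'K': array([[331.73530714,   0.        , 321.00450564],
       [  0.        , 331.73530714, 196.73355344],
       [  0.        ,   0.        ,   1.        ]]), 'k1': -0.06800572182406231, 'xyz': array([ 242.99254997, -579.49567326,  382.87116544]), 'rotation': array([-0.25753271,  0.00165324, -1.28689848])} {'t': 0.1, 'joints': array([-1.39257893e+00,  4.91497267e-01,  1.55942109e+00,  1.85272320e-05,
        1.09166797e+00, -1.05630787e-01]), 'qvel': array([-0.00130809, -0.00240865, -0.00048343,  0.00022595,  0.00015938,
       -0.00058526]), 'tau': array([ 3.22052409e-03, -6.13621473e+01, -2.58606219e+01,  6.94017252e-02,
        4.70313686e-02, -6.53581901e-05]), 'eef_pos': array([ 175.03095547, -599.95516143,  404.2101139 ]), 'tcp_rot': array([-3.14147155e+00,  9.86403926e-04, -1.28695663e+00]), 'ft_force': array([ 0.70322304, -0.33103987,  0.24894719]), 'moment': array([-0.02099252,  0.0110911 ,  0.00538721]), 'opening': 0.9978664299163101} 171.3
```

Rotation is RPY; fix the helper and view.

```bash
sed -i "s/np.array(m\['rotation'\])/Rm(m['rotation'])/" h.py
cat >> h.py <<'E'
from scipy.spatial.transform import Rotation as Ro
def Rm(e): return Ro.from_euler('xyz',e).as_matrix()
E
cat h.py | grep Rm
```

```text
R=Rm(m['rotation'])
    K=np.array(m['K']); q=Rm(m['rotation']).T@(np.array(P)-np.array(m['xyz'])); p=np.array([q[0],-q[1]])/-q[2]
def Rm(e): return Ro.from_euler('xyz',e).as_matrix()
```

View pics/top.png

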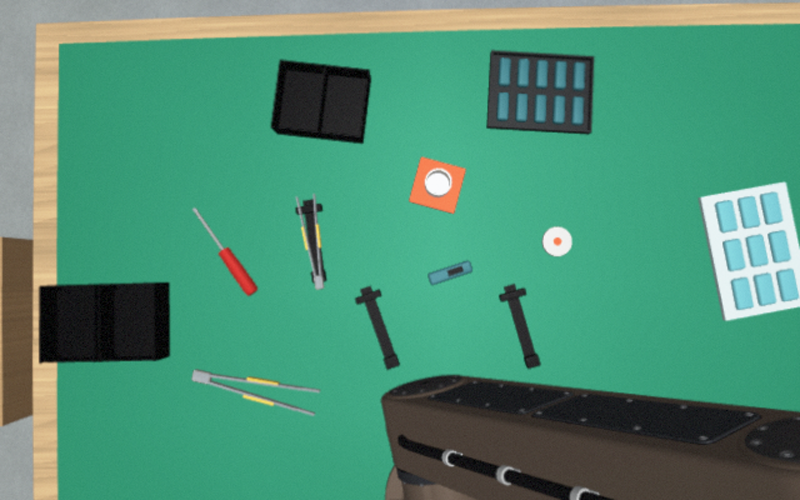

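View pics/scene.png

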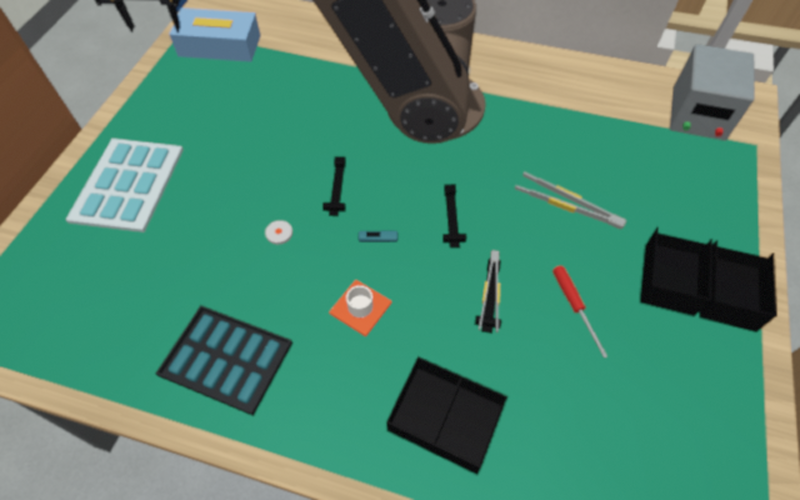

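The top view (1.25x) shows the lid at (557,241), the cup at (438,182), and the tweezers on the leftmost rest from the bow at (319,285) to tips near (305,197). The bigger tweezers lie loose at (255,393), so I'm ignoring those.

Run:
```python
from h import *
t=camera_model('top');s=camera_model('scene')
for n,(u,v),z,(a,b) in [('lid',(557.5,241),16.6,(278,231)),('cup',(438,181),48,(359,293)),('bow',(319,288),24,(494,253)),('tips',(305,197),24,(488,328)),('gripL',(304.5,237),24,(486,293)),('gripR',(318,235),24,(499,293))]:
    print(n,at(t,u/1.25,v/1.25,z).round(1),at(s,a/1.25,b/1.25,z).round(1))
w=camera_model('wrist');st=state();R=Rm(st['tcp_rot'])
print('cam in tool',R.T@(w['xyz']-st['eef_pos']), R.T@Rm(w['rotation']), R)
im=cv2.imread('pics/top.png')
```

```text
lid [ 478.1 -217.3   16.6] [ 481.4 -214.2   16.6]
cup [593.9   7.6  48. ] [588.1   7.1  48. ]
bow [401.8 235.7  24. ] [407.7 235.5  24. ]
tips [574.3 258.9  24. ] [575.8 259.5  24. ]
gripL [498.4 261.2  24. ] [503.5 239.8  24. ]
gripR [501.5 235.6  24. ] [496.  264.1  24. ]
cam in tool [ -0.5875779  -70.9692303   21.34813357] [[ 9.99999776e-01 -2.26072139e-04  6.30032224e-04]
 [-5.80694587e-05 -9.66990451e-01 -2.54812608e-01]
 [ 6.66841176e-04  2.54812514e-01 -9.66990247e-01]] [[ 2.80043624e-01 -9.59987262e-01 -1.59973553e-04]
 [-9.59986768e-01 -2.80043643e-01  9.80850712e-04]
 [-9.86403766e-04 -1.21108494e-04 -9.99999506e-01]]
```

```bash
cat >> h.py <<'E'
def delta(P,yaw,base=None):
    "cm / deg from the current (or given commanded) tool pose, to TCP P pointing straight down with yaw"
    s=state(); R=Rm(s['tcp_rot']); p=s['eef_pos']
    d=R.T@(np.array(P,float)-p)/10; r=Ro.from_matrix(R.T@Rm([np.pi,0,yaw])).as_rotvec(degrees=True)
    print('delta',d.round(2),r.round(2)); return d,r
E
python3 -c "
from h import *
delta([480,-216,340],-1.435)"
```

```text
delta [-28.31 -40.03   6.45] [-0.    0.06  8.48]
```

Emit:
arm_command([
  [-1,-1.4,0.3,0,0,0.5],
  [-3,-4.2,0.8,0,0,1],
  [-6,-8.5,1.5,0,0,2],
  [-9,-12.7,2.2,0,0,3],
  [-12,-17,3,0,0,4],
  [-15,-21.2,3.6,0,0,5],
  [-18,-25.5,4.3,0,0,6],
  [-21,-29.7,5,0,0,7],
  [-24,-34,5.6,0,0,8],
  [-26.5,-37.5,6.2,0,0,8.5],
  [-28,-39.5,6.5,0,0,8.5],
  [-28.3,-40,6.5,0,0,8.5],
])

```text
t: 1.1
eef_pos: [464.9, -234.2, 342.3]
tcp_rot: [3.141, 0.0, -1.436]
ft_force: [0.4, -0.8, -0.0]
opening: 1.0
```

Emit:
arm_command([
  [0,0,0,0,0,0],
  [0,0,0,0,0,0],
])

```text
t: 1.27
eef_pos: [465.0, -234.4, 342.2]
tcp_rot: [3.141, 0.001, -1.431]
ft_force: [0.3, 0.3, 0.8]
opening: 1.002
```

Run:
```python
from h import *
s=state();print(s['t'],s['eef_pos'],s['tcp_rot'],s['ft_force'])
im,m=snap('wrist','w1.png')
snap('top','t1.png',(215,140,395,290),4)
hsv=cv2.cvtColor(im,cv2.COLOR_RGB2HSV)
o=cv2.inRange(hsv,(3,120,120),(20,255,255)); n,l,st,c=cv2.connectedComponentsWithStats(o)
for i in range(1,n):
    if st[i,4]>30: print(st[i],c[i],at(m,*c[i],16.6))
g=cv2.bitwise_not(cv2.inRange(hsv,(60,60,30),(90,255,255)))
```

```text
1.2667 [ 465.01962892 -234.36086816  342.19292284] [ 3.14080196e+00  5.86280113e-04 -1.43132739e+00] [0.28269302 0.26946758 0.75872766]
[  25    0  109   79 3495] [89.58569385 40.56881259] [568.6733691  -11.70224871  16.6       ]
[297 163  16  16 195] [304.53846154 170.83589744] [ 477.98561182 -216.17949141   16.6       ]
[123 262  15  52 286] [128.32167832 289.75524476] [326.00902643 -46.79129914  16.6       ]
[506 263  14  51 273] [513.77289377 290.01098901] [ 382.78437467 -451.01440231   16.6       ]
```

View pics/w1.png

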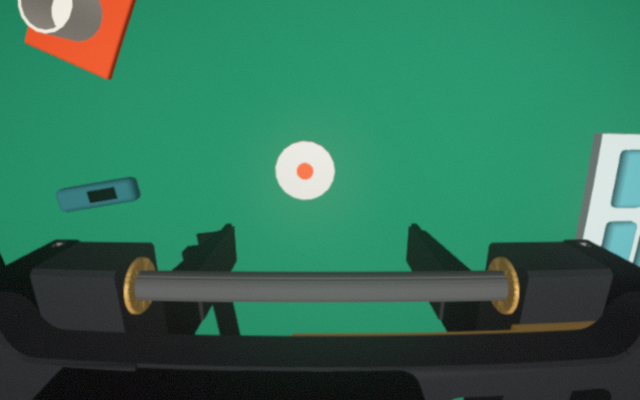

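View pics/t1.png

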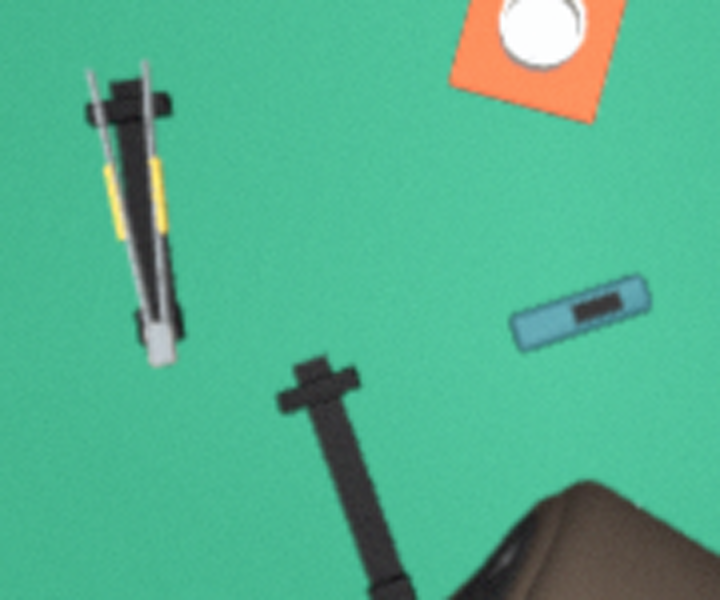

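The wrist view shows the lid at (305,171), agreeing with the top view to about 1 mm. Descending straight onto it.

```bash
python3 -c "
from h import *
delta([478,-216.5,194],-1.435)"
```

```text
delta [-1.78 -1.67 14.86] [ 0.02 -0.   -0.  ]
```

Emit:
arm_command([
  [-0.5,-0.5,1.5,0,0,0],
  [-1.2,-1.1,4,0,0,0],
  [-1.8,-1.7,6.5,0,0,0],
  [-1.8,-1.7,9,0,0,0],
  [-1.8,-1.7,11,0,0,0],
  [-1.8,-1.7,12.5,0,0,0],
  [-1.8,-1.7,13.5,0,0,0],
  [-1.8,-1.7,14.2,0,0,0],
  [-1.8,-1.7,14.6,0,0,0],
  [-1.8,-1.7,14.8,0,0,0],
  [-1.8,-1.7,14.8,0,0,0],
])

```text
t: 2.28
eef_pos: [478.4, -216.3, 194.9]
tcp_rot: [-3.141, -0.0, -1.436]
ft_force: [-0.4, -0.3, 0.7]
opening: 1.003
```

Emit:
arm_command([
  [0,0,0,0,0,0],
  [0,0,0,0,0,0],
  [0,0,0,0,0,0],
  [0,0,0,0,0,0],
  [0,0,0,0,0,0],
  [0,0,0,0,0,0],
  [0,0,0,0,0,0],
  [0,0,0,0,0,0],
], jaw=5.0)

```text
t: 2.95
eef_pos: [478.5, -216.0, 194.8]
tcp_rot: [-3.141, -0.0, -1.435]
ft_force: [1.0, -0.6, 1.6]
opening: 0.579
```

Emit:
arm_command([
  [0,0,-0.5,0,0,0],
  [0,0,-1.5,0,0,0],
  [0,0,-3,0,0,0],
  [0,0,-5,0,0,0],
  [0,0,-7,0,0,0],
  [0,0,-8.5,0,0,0],
  [0,0,-9.5,0,0,0],
  [0,0,-10,0,0,0],
  [0,0,-10,0,0,0],
  [0,0,-10,0,0,0],
])

```text
t: 3.78
eef_pos: [478.3, -215.9, 294.5]
tcp_rot: [3.141, 0.0, -1.435]
ft_force: [-0.1, -0.1, 0.1]
opening: 0.58
```

Run:
```python
from h import *
s=state();print(s['t'],s['eef_pos'],s['tcp_rot'],s['ft_force'],s['opening']*95.1)
im,m=snap('wrist','w2.png')
hsv=cv2.cvtColor(im,cv2.COLOR_RGB2HSV)
o=cv2.inRange(hsv,(3,120,120),(20,255,255)); n,l,st,c=cv2.connectedComponentsWithStats(o)
for i in range(1,n):
    if st[i,4]>100: print(st[i],c[i],at(m,*c[i],16.6+100-1), (Rm(s['tcp_rot']).T@(at(m,*c[i],115.6)-s['eef_pos'])).round(1))
delta([592,7.5,294],-1.435)
```

```text
3.7833 [ 478.33946295 -215.86590843  294.45075094] [ 3.14135138e+00  9.50113681e-05 -1.43536239e+00] [-0.08278193 -0.07392341  0.0785595 ] 55.18258359810347
[   0    0  123   95 4702] [74.70267971 49.35282858] [561.90802441 -88.63860792 115.6       ] [-114.8 -100.   178.8]
[307 239  29  28 640] [320.9796875 252.7296875] [ 477.80719413 -215.31393947  115.6       ] [ -0.6   0.4 178.9]
[202 263  10  53 270] [205.67037037 290.76296296] [ 447.00399109 -156.78212104  115.6       ] [-62.8  23.  178.9]
[430 263  11  53 262] [436.41984733 291.33969466] [ 463.51798986 -280.06390012  115.6       ] [ 61.6  23.3 178.9]
delta [-2.060e+01 -1.428e+01  1.000e-02] [ 0.05  0.03 -0.02]
```

View pics/w2.png

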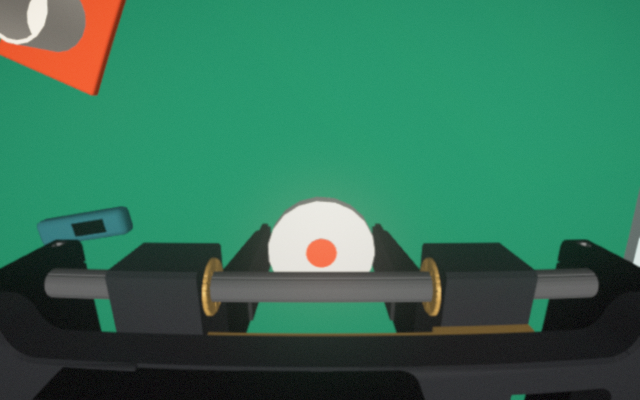

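Lid held centred (dot at (321,253), 0.6 mm off the tool axis) and level. Moving short of the stand to see the cup with the wrist camera.

Emit:
arm_command([
  [-0.8,-0.4,0,0,0,0],
  [-2.5,-1.2,0,0,0,0],
  [-5,-2.3,0,0,0,0],
  [-7.5,-3.5,0,0,0,0],
  [-10,-4.6,0,0,0,0],
  [-12.5,-5.7,0,0,0,0],
  [-15,-6.9,0,0,0,0],
  [-17.3,-8,0,0,0,0],
  [-19,-8.8,0,0,0,0],
  [-20.2,-9.3,0,0,0,0],
  [-20.7,-9.5,0,0,0,0],
  [-20.7,-9.5,0,0,0,0],
])

```text
t: 4.83
eef_pos: [544.7, 2.9, 294.2]
tcp_rot: [3.141, 0.0, -1.434]
ft_force: [0.4, -0.9, -1.1]
opening: 0.582
```

Emit:
arm_command([
  [0,0,0,0,0,0],
  [0,0,0,0,0,0],
])

```text
t: 5.0
eef_pos: [544.5, 1.2, 294.5]
tcp_rot: [3.141, -0.0, -1.436]
ft_force: [-0.9, -0.1, -1.4]
opening: 0.582
```

Run:
```python
from h import *
s=state();print(s['t'],s['eef_pos'],s['tcp_rot'],s['opening'])
im,m=snap('wrist','w3.png')
hsv=cv2.cvtColor(im,cv2.COLOR_RGB2HSV)
# orange base
o=cv2.inRange(hsv,(3,120,120),(20,255,255)); n,l,st,c=cv2.connectedComponentsWithStats(o)
for i in range(1,n):
    if st[i,4]>100: print(st[i],c[i],at(m,*c[i],115.6))
i=1+np.argmax(st[1:,4]); cs,_=cv2.findContours((l==i).astype('u1'),cv2.RETR_EXTERNAL,2)
b=np.array([at(m,*p,8)[:2] for p in cs[0][:,0]],np.float32); print('base',cv2.minAreaRect(b))
```

```text
5.0 [544.48753662   1.19932018 294.5186301 ] [ 3.14116767e+00 -8.26949086e-05 -1.43617108e+00] 0.5815914362919669
[ 250   61  146  143 8203] [321.33414604 130.54979885] [605.19832773   9.86163855 115.6       ]
[307 239  29  28 650] [320.99538462 252.68461538] [543.91107025   1.71692359 115.6       ]
[202 265   9  50 236] [205.29661017 291.6059322 ] [512.57541078  60.48337415 115.6       ]
[431 265  10  50 224] [436.79910714 291.80357143] [529.27698514 -63.31737723 115.6       ]
base ((593.1702880859375, 7.989780426025391), (88.60587310791016, 88.79117584228516), 73.08776092529297)
```

View pics/w3.png

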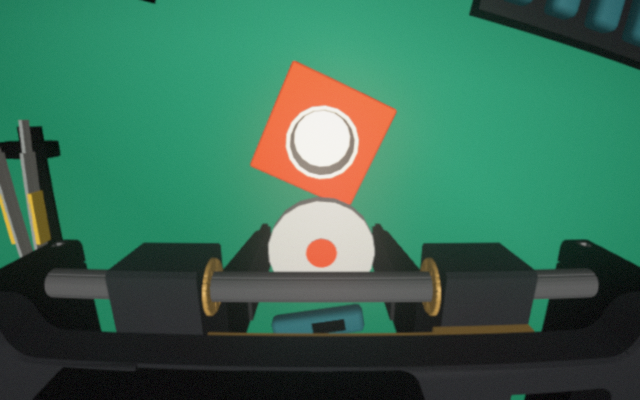

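The rim's outer circle spans about x 286–358, y 105–179, so its centre is (322,142). Checking that against the base.

Run:
```python
from h import *
m=camera_model('wrist');im=cv2.imread('pics/w3.png')[:,:,::-1]
hsv=cv2.cvtColor(np.ascontiguousarray(im),cv2.COLOR_RGB2HSV)
w=((hsv[:,:,1]<110)).astype('u1'); w[:60]=0;w[185:]=0;w[:,:270]=0;w[:,375:]=0
# convex hull of the non-orange cup area
g=cv2.inRange(hsv,(40,60,30),(95,255,255)); w[g>0]=0
n,l,st,c=cv2.connectedComponentsWithStats(w); i=1+np.argmax(st[1:,4])
cs,_=cv2.findContours((l==i).astype('u1'),cv2.RETR_EXTERNAL,2)
P=np.array([at(m,*p,48)[:2] for p in cs[0][:,0]],np.float32); print(cv2.minEnclosingCircle(P),cv2.fitEllipse(cv2.convexHull(P)))
print(at(m,322,142,48))
for a in (593.2,),:
    delta([593.2+0.5,8-0.5,294.5],-1.436)
```

```text
((593.181884765625, 7.836992263793945), 24.929218292236328) ((593.2447509765625, 7.85858678817749), (49.51505661010742, 49.5677604675293), 41.8133430480957)
[593.69297982   7.71040963  48.        ]
delta [ 0.02 -4.96  0.01] [ 0.01 -0.01 -0.03]
```

Emit:
arm_command([
  [0,-0.5,0,0,0,0],
  [0,-1.5,0,0,0,0],
  [0,-3,0,0,0,0],
  [0,-4.2,0,0,0,0],
  [0,-4.8,0,0,0,0],
  [0,-4.95,0,0,0,0],
  [0,-4.95,0.3,0,0,0],
  [0,-4.95,1.2,0,0,0],
  [0,-4.95,2.4,0,0,0],
  [0,-4.95,3.6,0,0,0],
  [0,-4.95,4.3,0,0,0],
  [0,-4.95,4.6,0,0,0],
])

```text
t: 6.05
eef_pos: [593.3, 8.6, 247.0]
tcp_rot: [3.139, 0.0, -1.435]
ft_force: [0.0, 0.2, -0.3]
opening: 0.582
```

Emit:
arm_command([
  [0,0,0,0,0,0],
  [0,0,0,0,0,0],
  [0,0,0.2,0,0,0],
  [0,0,0.4,0,0,0],
  [0,0,0.6,0,0,0],
  [0,0,0.8,0,0,0],
  [0,0,0.9,0,0,0],
  [0,0,0.9,0,0,0],
])

```text
t: 6.72
eef_pos: [593.7, 8.7, 239.4]
tcp_rot: [3.141, -0.0, -1.435]
ft_force: [-0.6, -0.6, -1.1]
opening: 0.581
```

Emit:
arm_command([
  [0.06,0,0,0,0,0],
  [0.12,0,0,0,0,0],
  [0.12,0,0.05,0,0,0],
  [0.12,0,0.1,0,0,0],
  [0.12,0,0.15,0,0,0],
  [0.12,0,0.2,0,0,0],
  [0.12,0,0.2,0,0,0],
])

```text
t: 7.3
eef_pos: [593.9, 7.5, 237.6]
tcp_rot: [3.142, -0.0, -1.435]
ft_force: [0.1, 0.4, -0.3]
opening: 0.581
```

Emit:
arm_command([
  [0,0,0.03,0,0,0],
  [0,0,0.06,0,0,0],
  [0,0,0.06,0,0,0],
])

```text
t: 7.55
eef_pos: [593.9, 7.5, 237.0]
tcp_rot: [3.142, -0.0, -1.435]
ft_force: [-0.3, -0.1, -0.4]
opening: 0.581
```

Emit:
arm_command([
  [0,0,0.03,0,0,0],
  [0,0,0.05,0,0,0],
  [0,0,0.05,0,0,0],
])

```text
t: 7.8
eef_pos: [593.9, 7.5, 236.8]
tcp_rot: [-3.141, -0.0, -1.435]
ft_force: [-0.4, -0.7, 2.9]
opening: 0.577
```

Emit:
arm_command([
  [0,0,0.03,0,0,0],
  [0,0,0.05,0,0,0],
  [0,0,0.05,0,0,0],
])

```text
t: 8.05
eef_pos: [593.9, 7.5, 236.7]
tcp_rot: [-3.141, -0.0, -1.435]
ft_force: [-2.3, -0.5, 8.5]
opening: 0.581
```

Seated contact (8.5 N). Releasing, rising, checking.

Emit:
arm_command([
  [0,0,-0.05,0,0,0],
  [0,0,-0.05,0,0,0],
  [0,0,-0.05,0,0,0],
  [0,0,-0.05,0,0,0],
  [0,0,-0.05,0,0,0],
], jaw=7.0)

```text
t: 8.47
eef_pos: [593.9, 7.5, 236.4]
tcp_rot: [3.141, -0.0, -1.435]
ft_force: [-0.8, 0.8, 0.1]
opening: 0.734
```

Emit:
arm_command([
  [0,0,-0.3,0,0,0],
  [0,0,-1,0,0,0],
  [0,0,-2.5,0,0,0],
  [0,0,-4.5,0,0,0],
  [0,0,-6.5,0,0,0],
  [0,0,-8,0,0,0],
  [0,0,-9,0,0,0],
  [0,0,-9.5,0,0,0],
  [0,0,-9.5,0,0,0],
])

```text
t: 9.22
eef_pos: [593.9, 7.5, 332.6]
tcp_rot: [-3.14, -0.0, -1.435]
ft_force: [0.3, 0.5, 0.7]
opening: 0.734
```

Run:
```python
from h import *
s=state();print(s['t'],s['eef_pos'],s['opening'])
im,m=snap('wrist')
hsv=cv2.cvtColor(im,cv2.COLOR_RGB2HSV)
o=cv2.inRange(hsv,(3,120,120),(20,255,255)); n,l,st,c=cv2.connectedComponentsWithStats(o)
for i in range(1,n):
    if st[i,4]>100: print(st[i],c[i],at(m,*c[i],58.6))
# target view pose over tweezers: grip est (500,249)
delta([440,240,300],-1.435)
```

```text
9.2167 [593.87550348   7.50548623 332.60796598] 0.7344132667670106
[ 261  126  123  120 4823] [321.09392494 174.57080655] [616.0741709  11.0081076  58.6      ]
[312 194  19  19 273] [320.91575092 202.9010989 ] [593.47939122   8.06695478  58.6       ]
[172 263  12  52 272] [176.33088235 290.69117647] [497.89111133 121.8050181   58.6       ]
[459 264  12  51 258] [465.83333333 291.15503876] [ 531.46832992 -127.47713186   58.6       ]
delta [-25.11  12.1    3.15] [-0.02 -0.01 -0.02]
```

Emit:
arm_command([
  [-1,0.5,0,0,0,0],
  [-3,1.5,0,0,0,0],
  [-6,2.9,0.5,0,0,0],
  [-9,4.3,0.8,0,0,0],
  [-12,5.8,1.2,0,0,0],
  [-15,7.2,1.6,0,0,0],
  [-18,8.7,2,0,0,0],
  [-21,10.1,2,0,0,0],
  [-23.5,11.3,2,0,0,0],
  [-24.7,11.9,2,0,0,0],
  [-25,12,2,0,0,0],
  [-25,12,2,0,0,0],
])

```text
t: 10.27
eef_pos: [440.5, 239.7, 311.0]
tcp_rot: [3.141, -0.0, -1.433]
ft_force: [-0.4, 0.1, 0.1]
opening: 0.74
```

Emit:
arm_command([
  [0,0,0,0,0,0],
  [0,0,0,0,0,0],
  [0,0,0,0,0,0],
])

```text
t: 10.52
eef_pos: [441.7, 238.2, 311.4]
tcp_rot: [3.141, -0.0, -1.437]
ft_force: [-0.1, -0.7, 0.2]
opening: 0.735
```

Run:
```python
from h import *
s=state();print(s['t'],s['eef_pos'],s['tcp_rot'],s['opening'])
im,m=snap('wrist','w4.png')
cv2.imwrite('pics/w4c.png',cv2.resize(im[0:260,200:440],None,fx=2.3,fy=2.3,interpolation=cv2.INTER_CUBIC)[:,:,::-1])
import pickle; pickle.dump(m,open('m4.pkl','wb'))
hsv=cv2.cvtColor(im,cv2.COLOR_RGB2HSV)
o=cv2.inRange(hsv,(21,120,100),(33,255,255)); n,l,st,c=cv2.connectedComponentsWithStats(o)
for i in range(1,n):
    if st[i,4]>60: print(st[i],c[i],at(m,*c[i],30))
```

```text
10.5167 [441.72439165 238.21915784 311.38530066] [ 3.14145297e+00 -1.87913868e-04 -1.43673717e+00] 0.735243473026713
[298  99   8  58 272] [301.55514706 127.64705882] [496.48896629 261.3873649   30.        ]
[333  99   7  58 214] [336.00934579 130.11682243] [498.1767999  234.80328739  30.        ]
[447 259  15  13 100] [454.43 264.34] [399.21781848 116.07279093  30.        ]
```

View pics/w4c.png

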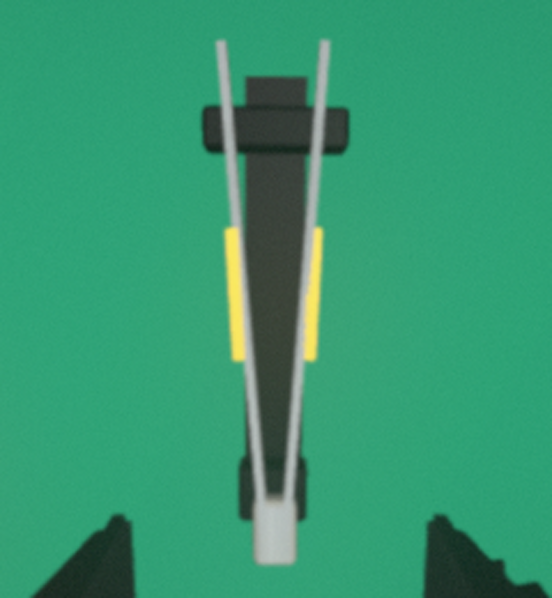

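The tweezers lie straight in view. In the crop, the tips are at (222,42) and (325,42), the bow end at (275,563), and the grips span y 228–360 with mid x about 273.5.

Run:
```python
from h import *
import pickle; m=pickle.load(open('m4.pkl','rb'))
f=lambda x,y,z:at(m,200+(x+.5)/2.3-.5,(y+.5)/2.3-.5,z)
tm=f(273.5,41,27.5);b=f(275,564,30);g=f(273.5,294,30)
d=tm-b; a=np.arctan2(d[1],d[0]); u=np.array([np.cos(a),np.sin(a),0])
print(tm,b,np.hypot(*d[:2]),'yaw',a,'tool yaw',a-np.pi/2)
print('grip',g,tm-80*u,b+99*u, 'gap',np.hypot(*(f(325,42,27.5)-f(222,42,27.5))[:2]))
G=(g+tm-80*u+b+99*u)/3; print(G)
delta([G[0],G[1],26+171.3],a-np.pi/2)
```

```text
[577.01176021 258.88119469  27.5       ] [402.03110895 234.97738743  30.        ] 176.60583318523237 yaw 0.13576789180967083 tool yaw -1.4350284349852258
grip [498.31582281 248.35437835  30.        ] [497.74794515 248.05310059  27.5       ] [500.12008009 248.37715388  30.        ] gap 32.68504955446098
[498.72794935 248.26154427  29.16666667]
delta [-0.23 -5.79 11.41] [ 0.01 -0.01 -0.1 ]
```

Emit:
arm_command([
  [0,-0.5,0.5,0,0,0],
  [-0.1,-1.7,2,0,0,0],
  [-0.2,-3.2,4,0,0,0],
  [-0.2,-4.7,6,0,0,0],
  [-0.2,-5.6,7.5,0,0,0],
  [-0.2,-5.75,8.8,0,0,0],
  [-0.2,-5.75,9.8,0,0,0],
  [-0.2,-5.75,10.5,0,0,0],
  [-0.2,-5.75,11,0,0,0],
  [-0.2,-5.75,11.3,0,0,0],
  [-0.2,-5.75,11.5,0,0,0],
  [-0.2,-5.75,11.5,0,0,0],
])

```text
t: 11.57
eef_pos: [497.9, 248.7, 196.7]
tcp_rot: [-3.141, -0.0, -1.435]
ft_force: [-0.0, -0.4, 0.1]
opening: 0.734
```

Emit:
arm_command([
  [0,0,0,0,0,0],
  [0,0,0,0,0,0],
  [0,0,0,0,0,0],
  [0,0,0,0,0,0],
], jaw=4.0)

```text
t: 11.9
eef_pos: [497.9, 248.7, 196.8]
tcp_rot: [-3.141, 0.0, -1.435]
ft_force: [0.2, 0.2, -0.3]
opening: 0.516
```

Run:
```python
from h import *
s=state();print(s['t'],s['eef_pos'],s['tcp_rot'],s['ft_force'],s['opening']*95.1)
im,m=snap('wrist','w5.png')
cv2.imwrite('pics/w5c.png',cv2.resize(im[60:300,200:440],None,fx=2.4,fy=2.4,interpolation=cv2.INTER_CUBIC)[:,:,::-1])
```

```text
11.9 [497.93192529 248.7440066  196.83487736] [-3.14110360e+00  4.12168626e-05 -1.43534700e+00] [ 0.19941293  0.24446717 -0.29737537] 49.08345249189866
```

View pics/w5c.png

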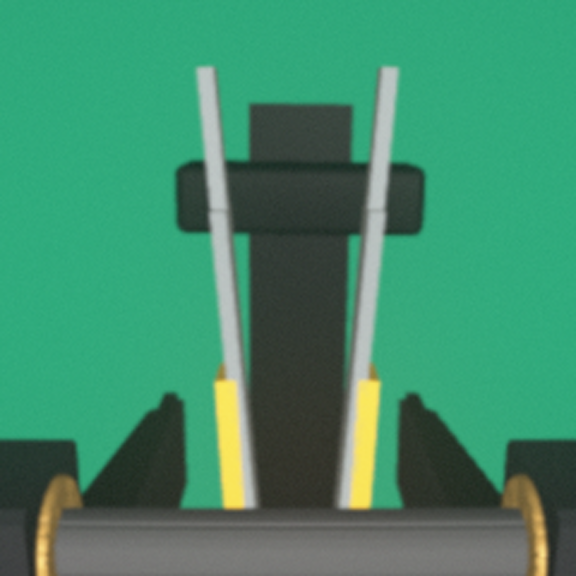

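Fingers straddle the grips cleanly, tips at (206,67) and (389,67) in the crop.

Run:
```python
from h import *
m=camera_model('wrist');s=state();R=Rm(s['tcp_rot'])
f=lambda x,y,z:at(m,200+(x+.5)/2.4-.5,60+(y+.5)/2.4-.5,z)
for P in [f(206,67,27.5),f(389,67,27.5),f(297.5,67,27.5),f(229,445,30),f(365,445,30)]: print(P.round(1),(R.T@(P-s['eef_pos'])).round(1))
```

```text
[575.3 275.2  27.5] [-15.8 -80.2 169.3]
[579.7 242.9  27.5] [ 16.8 -80.2 169.3]
[577.5 259.1  27.5] [  0.5 -80.1 169.3]
[505.1 262.7  30. ] [-12.8  -8.9 166.8]
[508.7 236.1  30. ] [ 14.   -9.  166.8]
```

Emit:
arm_command([
  [0.05,0,0,0,0,0],
  [0.05,0,0,0,0,0],
  [0.05,0,0,0,0,0],
  [0.05,0,0,0,0,0],
], jaw=3.3)

```text
t: 12.28
eef_pos: [498.0, 248.2, 196.5]
tcp_rot: [3.142, -0.0, -1.435]
ft_force: [0.4, 0.1, 0.2]
opening: 0.349
```

Emit:
arm_command([
  [0,0,0,0,0,0],
  [0,0,0,0,0,0],
  [0,0,0,0,0,0],
  [0,0,0,0,0,0],
], jaw=2.6)

```text
t: 12.62
eef_pos: [498.0, 248.2, 196.5]
tcp_rot: [-3.142, -0.0, -1.435]
ft_force: [0.4, -0.6, -0.2]
opening: 0.279
```

Emit:
arm_command([
  [0,0,0,0,0,0],
  [0,0,0,0,0,0],
  [0,0,0,0,0,0],
  [0,0,0,0,0,0],
])

```text
t: 12.95
eef_pos: [498.0, 248.2, 196.5]
tcp_rot: [-3.142, -0.0, -1.435]
ft_force: [0.3, -0.7, -1.0]
opening: 0.272
```

Emit:
arm_command([
  [0,0,-0.2,0,0,0],
  [0,0,-0.7,0,0,0],
  [0,0,-1.5,0,0,0],
  [0,0,-2.7,0,0,0],
  [0,0,-4.2,0,0,0],
  [0,0,-6,0,0,0],
  [0,0,-7.5,0,0,0],
  [0,0,-8.7,0,0,0],
  [0,0,-9.5,0,0,0],
  [0,0,-9.8,0,0,0],
  [0,0,-10,0,0,0],
  [0,0,-10,0,0,0],
])

```text
t: 13.95
eef_pos: [497.9, 248.2, 296.6]
tcp_rot: [3.142, -0.0, -1.435]
ft_force: [-1.0, -0.2, -0.8]
opening: 0.271
```

Run:
```python
from h import *
s=state();print(s['t'],s['eef_pos'],s['tcp_rot'],s['ft_force'],s['opening']*95.1)
im,m=snap('wrist','w6.png')
cv2.imwrite('pics/w6c.png',cv2.resize(im[60:300,200:440],None,fx=2.4,fy=2.4,interpolation=cv2.INTER_CUBIC)[:,:,::-1])
```

```text
13.95 [497.89880044 248.1952885  296.58482295] [ 3.14154463e+00 -9.02707208e-05 -1.43536736e+00] [-0.95559361 -0.22043283 -0.83193793] 25.81865478729849
```

View pics/w6c.png

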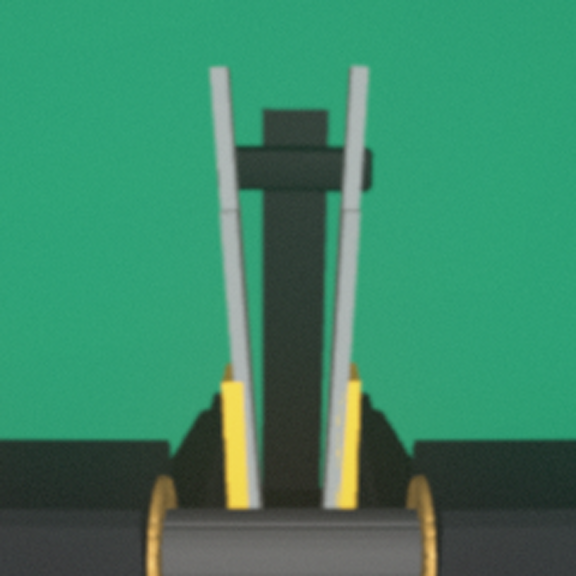

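Tweezers lifted, tips at the same image row (67) so still level, and the gap is about 22 mm. Moving over the lid, still high.

Emit:
arm_command([
  [0.7,0,0,0,0,0],
  [2.2,0.2,0,0,0,0],
  [4.2,0.3,0,0,0,0],
  [6.7,0.5,0,0,0,0],
  [9.2,0.7,0,0,0,0],
  [11.7,0.8,0,0,0,0],
  [14.2,1,0,0,0,0],
  [16.7,1.2,0,0,0,0],
  [19.2,1.4,0,0,0,0],
  [21.7,1.6,0,0,0,0],
  [23.5,1.7,0,0,0,0],
  [24.7,1.8,0,0,0,0],
])

```text
t: 15.0
eef_pos: [513.5, -1.0, 296.0]
tcp_rot: [3.141, 0.0, -1.437]
ft_force: [0.4, -1.2, -0.7]
opening: 0.274
```

Emit:
arm_command([
  [0.3,0,0,0,0,0],
  [0.5,0,0,0,0,0],
  [0.5,0,0.3,0,0,0],
  [0.5,0,1,0,0,0],
  [0.5,0,2,0,0,0],
  [0.5,0,2.8,0,0,0],
  [0.5,0,3.3,0,0,0],
  [0.5,0,3.5,0,0,0],
  [0.5,0,3.5,0,0,0],
  [0.5,0,3.5,0,0,0],
])

```text
t: 15.83
eef_pos: [514.3, -3.8, 261.5]
tcp_rot: [3.141, -0.0, -1.435]
ft_force: [-0.5, -0.1, -0.1]
opening: 0.274
```

```bash
cat > look.py <<'E'
from h import *
import sys
s=state();print(s['t'],s['eef_pos'].round(2),s['tcp_rot'].round(4),s['ft_force'].round(1),s['opening']*95.1)
im,m=snap('wrist'); R=Rm(s['tcp_rot'])
cv2.imwrite('pics/'+sys.argv[1],cv2.resize(im[60:240,220:420],None,fx=3,fy=3,interpolation=cv2.INTER_CUBIC)[:,:,::-1])
hsv=cv2.cvtColor(im,cv2.COLOR_RGB2HSV)
o=cv2.inRange(hsv,(3,120,120),(20,255,255)); n,l,st,c=cv2.connectedComponentsWithStats(o)
for i in range(1,n):
    if st[i,4]>100 and st[i,2]<100 and 250<c[i][0]<390:
        P=at(m,*c[i],58.6); print('dot',st[i],c[i].round(1),P.round(1),(R.T@(P-s['eef_pos'])).round(1))
E
python3 look.py w7c.png
```

```text
15.8333 [514.26  -3.81 261.46] [ 3.1414 -0.     -1.4352] [-0.5 -0.1 -0.1] 26.06876295996602
dot [306  78  29  30 668] [320.2  92.8] [592.9   8.   58.6] [ -1.1 -79.6 202.8]
dot [299 141  43  35 973] [322.9 156.2] [559.9   2.   58.6] [  0.4 -46.1 202.9]
dot [261 265   7  51 222] [263.8 291.4] [472.3  26.7  58.6] [-35.9  37.4 202.9]
dot [375 266   7  50 205] [378.3 292.1] [481.4 -43.4  58.6] [ 34.8  37.8 202.9]
```

View pics/w7c.png

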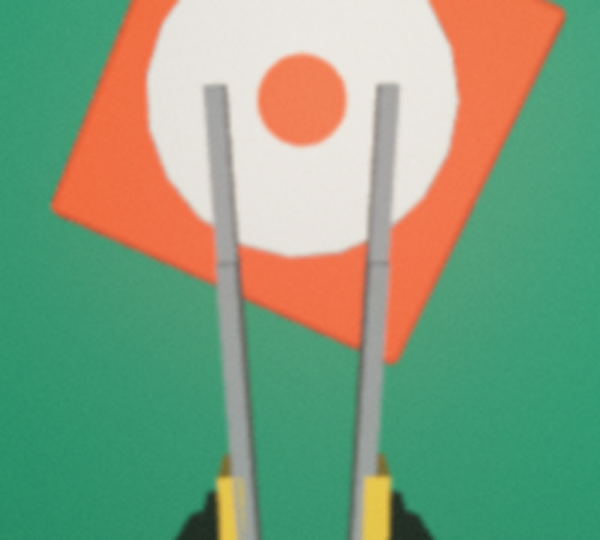

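Dot (302,99) sits laterally centred between the tips (216 and 387, mid 301.5). Lowering the rest of the way.

Emit:
arm_command([
  [0,0.05,0.2,0,0,0],
  [0,0.05,0.6,0,0,0],
  [0,0.05,1.1,0,0,0],
  [0,0.05,1.6,0,0,0],
  [0,0.05,1.9,0,0,0],
  [0,0.05,2.1,0,0,0],
  [0,0.05,2.2,0,0,0],
  [0,0.05,2.3,0,0,0],
  [0,0.05,2.35,0,0,0],
  [0,0.05,2.4,0,0,0],
  [0,0.05,2.4,0,0,0],
])

```text
t: 16.8
eef_pos: [513.7, -4.0, 237.6]
tcp_rot: [-3.141, -0.0, -1.435]
ft_force: [0.5, 0.1, -0.3]
opening: 0.274
```

Emit:
arm_command([
  [0,0,0,0,0,0],
  [0,0,0,0,0,0],
  [0,0,0,0,0,0],
  [0,0,0,0,0,0],
  [0,0,0,0,0,0],
  [0,0,0,0,0,0],
], jaw=2.4)

```text
t: 17.3
eef_pos: [513.7, -4.0, 237.6]
tcp_rot: [-3.141, -0.0, -1.435]
ft_force: [-0.4, -0.4, -0.4]
opening: 0.25
```

Emit:
arm_command([
  [0,0,0,0,0,0],
  [0,0,0,0,0,0],
  [0,0,0,0,0,0],
  [0,0,0,0,0,0],
  [0,0,0,0,0,0],
  [0,0,0,0,0,0],
], jaw=2.27)

```text
t: 17.8
eef_pos: [513.7, -4.0, 237.5]
tcp_rot: [3.142, -0.0, -1.435]
ft_force: [0.9, 0.2, -1.5]
opening: 0.238
```

```bash
python3 look.py w8c.png; python3 -c "
from h import *
snap('scene','s2.png',(235,200,345,280),7)"
```

```text
17.8 [513.67  -3.97 237.54] [ 3.1415e+00 -1.0000e-04 -1.4354e+00] [ 0.9  0.2 -1.5] 22.593076971528742
dot [303  72  34  35 910] [319.7  89.1] [592.9   8.   58.6] [ -1.2 -80.1 178.9]
dot [306 148  31  32 741] [322.  161.2] [560.2   2.5  58.6] [-1.000e-01 -4.700e+01  1.789e+02]
dot [268 266   6  50 207] [270.4 292.3] [486.5  20.3  58.6] [-27.7  23.6 178.9]
dot [369 266   6  50 204] [371.6 292.2] [494.  -33.4  58.6] [ 26.5  23.5 178.9]
```

View pics/w8c.png

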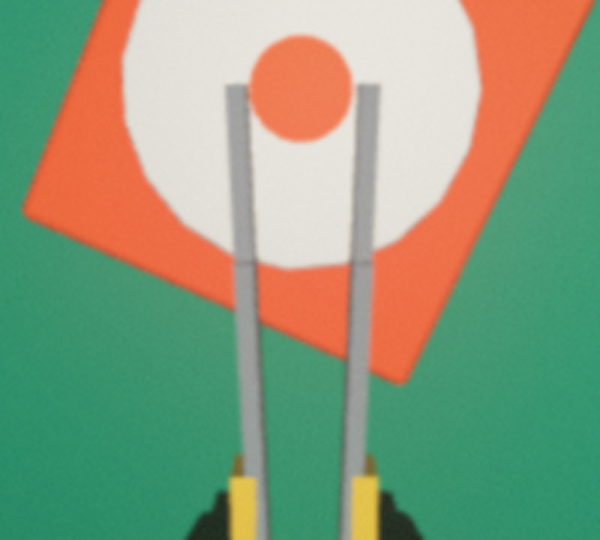

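Tips straddle the dot: inner faces at x≈249 and 356, dot 249–352, mid offset about 0.3 mm, gap roughly 15.7 mm. Making one finer, sub-pixel measurement of the gap against the known 30 mm free gap, plus a side check.

Run:
```python
from h import *
ops=[];ims=[]
for _ in range(6): ims.append(read_camera('wrist').astype(float)); ops.append(state()['opening']*95.1)
print('opening',np.round(ops,2))
cur=np.mean(ims,0); cv2.imwrite('pics/w8.png',cur.astype('u1')[:,:,::-1])
def edges(im,rows,xs):
    # half-height crossings of colour distance to arm grey, per row band
    p=im[rows[0]:rows[1]].mean(0); out=[]
    for lo,hi in xs:
        q=p[lo:hi]; g=q[np.argmin(q.max(1)-q.min(1)+abs(q.mean(1)-150))] 
        d=np.linalg.norm(np.abs(np.gradient(q,axis=0)),axis=1); c=np.argmin(np.abs(np.arange(lo,hi)-(lo+hi)/2)); 
        a=d[:c];b=d[c:]; s=lambda w,o:(w**2@(np.arange(len(w))+o))/(w**2).sum()
        out+= [lo+s(a,0),lo+s(b,c)]
    return np.array(out)
for n,im,xs in [('w5 free',cv2.imread('pics/w5.png')[:,:,::-1].astype(float),[(278,295),(353,371)]),('w6 26',cv2.imread('pics/w6.png')[:,:,::-1].astype(float),[(283,300),(340,358)]),('now',cur,[(290,308),(334,351)])]:
    e=edges(im,(89,93),xs); print(n,e.round(2),'cc',(e[2:].mean()-e[:2].mean()).round(2),'inner',(e[2]-e[1]).round(2))
m=camera_model('wrist'); R=Rm(m['rotation']); s=state()
P=s['eef_pos']+Rm(s['tcp_rot'])@np.array([-1,-79,169]); print('depth/f',-(R.T@(P-m['xyz']))[2]/m['K'][0,0])
```

```text
opening [22.79 22.85 23.05 23.04 23.02 22.58]
w5 free [281.52 289.   358.02 365.46] cc 76.48 inner 69.02
w6 26 [286.96 294.59 345.57 353.08] cc 58.55 inner 50.98
now [294.62 302.27 337.24 346.25] cc 43.3 inner 34.97
depth/f 0.42409641524046787
```

View pics/s2.png

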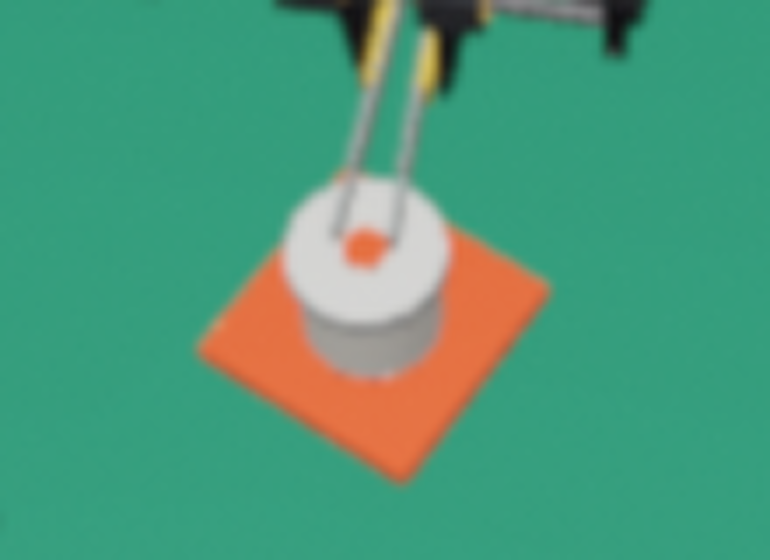

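The side view shows the lid level on the cup with the tips above it, one each side of the dot. The estimates put the gap at about 16.2–16.3 mm, so I'm trimming slightly.

Emit:
arm_command([
  [0,0,0,0,0,0],
  [0,0,0,0,0,0],
  [0,0,0,0,0,0],
  [0,0,0,0,0,0],
  [0,0,0,0,0,0],
  [0,0,0,0,0,0],
], jaw=2.26)

```text
t: 18.7
eef_pos: [513.7, -4.0, 237.6]
tcp_rot: [-3.142, -0.0, -1.435]
ft_force: [-0.1, -0.9, -0.4]
opening: 0.235
```

Run:
```python
from h import *
ops=[];ims=[];f=[]
for _ in range(24):
    ims.append(read_camera('wrist').astype(float)); s=state(); ops.append(s['opening']*95.1); f.append(s['ft_force'])
print(s['t'],s['eef_pos'],'opening',np.mean(ops).round(3),np.std(ops).round(2),np.mean(f,0).round(2))
cur=np.mean(ims,0)
def out(im,rows,l,r):
    p=im[rows[0]:rows[1]].mean(0); d=np.linalg.norm(np.gradient(p,axis=0),axis=1)
    s=lambda c:(lambda w,x:(w**2@x)/(w**2).sum())(d[c-3:c+4],np.arange(c-3,c+4))
    a,b=s(l),s(r); return a.round(2),b.round(2),(b-a).round(2)
rd=lambda n:cv2.imread(n)[:,:,::-1].astype(float)
for rows in [(90,94),(94,99)]:
    print(out(rd('pics/w5.png'),rows,282,365),out(rd('pics/w6.png'),rows,287,353),out(rd('pics/w8.png'),rows,295,346),out(cur,rows,295,346))
```

```text
19.9 [513.6863061  -3.9677425 237.5630472] opening 22.689 0.18 [-0.1   0.08 -0.5 ]
(np.float64(281.61), np.float64(365.38), np.float64(83.77)) (np.float64(287.0), np.float64(353.07), np.float64(66.07)) (np.float64(294.69), np.float64(346.2), np.float64(51.51)) (np.float64(294.9), np.float64(345.91), np.float64(51.01))
(np.float64(282.02), np.float64(364.96), np.float64(82.94)) (np.float64(287.46), np.float64(352.78), np.float64(65.32)) (np.float64(294.91), np.float64(345.91), np.float64(51.0)) (np.float64(295.19), np.float64(345.74), np.float64(50.55))
```

The mean opening of 22.69 mm gives a gap of about 15.98 mm, the camera says about 16.1 mm, and the vertical force is just the tweezers' weight, so nothing touches the lid. Handing in.

```bash
python3 -c "
from h import *
print(job_done())"
```

```text
the job is handed in; nothing more can be done
None
```

I set the lid on the cup of the orange stand and released it after gentle contact (8.5 N). Then I took the smaller tweezers off the leftmost rest, brought their tips over the lid and squeezed them around the dot. I handed the job in at about 20 s, still holding.

**Lid:** the dot is within about 0.4 mm of the cup's centre. The side view shows the lid level, and its height matches a seated lid.

**Tips:** they are about 3 mm above the lid by calculation and centred on the dot to about 0.3 mm. The arms behind the tips clear the lid's edge by only about 1 mm. The vertical force was −0.5 N, about the tweezers' weight, so nothing was touching the lid.

**Gap:** the mean jaw opening of 22.69 mm gives 15.98 mm, while the camera gives about 16.1 mm. At a jaw setting of 2.27 cm, most estimates put the gap at 16.2–16.3 mm, so I trimmed the setting to 2.26 cm. The tips never came near closing.

I didn't go near the bin, tray, device or screwdriver, but I took no last picture of them. No check failed.

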